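# Wipe the steel chips off a brake jig's sprung plate

## Robot

A 6-joint arm with a two-finger parallel gripper is mounted at the origin on the work surface. World frame = base frame: x ahead of the robot, y to its left, z up, the work surface at z = 0. Lengths are in m, angles in rad, forces in N, time in s.
With the tool pointing down it reaches from about 0.35 to 0.8 m from the base axis. Payload 7.3 kg.
Tool frame: the origin (TCP) lies between the finger pads; the fingertips stand 25 mm ahead of it and the grasp point (between the pads) lies 6 mm ahead of it (r.tip_extent is the distance from the TCP to the fingertips, in m); z points along the fingers, y is the line along which they close (so a half turn about z gives the same grasp; the last joint's range is limited). The gripper opens to 85 mm and grips with 20 to 120 N. Pads are 22 mm wide; open, the fingers measure 114 mm over their backs; the gripper's body (76 mm by 85 mm) begins 54 mm behind the grasp point. The pads swing forward as they close: fully open they stand 13 mm farther back than shut.
Start: joints at [0.968, 0.342, 1.524, -0, 1.275, -0.146], TCP at [0.232, 0.471, 0.256] pointing down, gripper open.
Joint ranges: [-2.53, 2.53], [-0.77, 2.02], [0.04, 2.7], [-1, 4.14], [0.28, 2.66], [-3.11, 3.11]. Speed limits (rad/s): [2.57, 2.57, 3.14, 3.14, 3.14, 3.14].

## Interface

Orientations are given as a unit quaternion [x, y, z, w].
In Python, from workcell import r, command_gripper, optics gives the robot as it stands. The module is installed in compiled form; this text tells all that it offers. Calls block until the motion is done:
- r.reach(position, orientation): joint-space move of the TCP to a pose.
- r.move_straight(position, orientation=None, speed=0.15, max_force=None): straight line of the TCP; orientation=None keeps the orientation; speed is the mean speed in m/s. With max_force (N) it stops when the force on the tool has changed by that much, and returns True; else False.
- r.movej(angles): joint-space move.
- command_gripper(opening, force=None): finger opening in m; force is the grip in N (None keeps the last); returns when the fingers have stopped.
- r.hold(seconds).
- r.solve_ik(position, orientation): joint angles nearest the present ones, or None.
- r.read_state(): the state.
- optics.get_image(name): name is "scene" or "side" or "wrist"; returns (picture, depth): 480x640x3 uint8, red, green, blue; 480x640 float32, m along the optical axis (not along the pixel's ray), 0 where there is no reading.
- optics.camera_model(name): a dict with "K" (3x3 intrinsics, pixels), "R" (3x3) and "t" (3): a world point X has camera coordinates R X + t; the wrist camera has in their place "tool_from_camera" (4x4, takes a point from camera to tool coordinates, whose origin is the TCP and whose axes are the flange's). Camera axes: x right, y down, z forward; pixel columns grow to the right and rows downward; lengths in m; the calibration is good to about 2 mm. A picture is of the moment at which its call begins: read the wrist's pose just before it. camera_model takes no time and is no camera call.
A pose or a line that the arm cannot do raises r.PlanningError and nothing moves.
- r.finish_job(): hands the job in; it is judged then, once.
The state is a dict: "time_s": time; "joint_positions": joint angles; "dq": joint speeds; "tau": joint torques, N m; "eef_pos": TCP position; "eef_rot": TCP orientation; "contact_force": force on the tool from outside, world axes, zero at the start; "torque": the same for the moment, N m; "grip_width": finger opening in m; "grip_force": force on a finger pad.
Only numpy, scipy, OpenCV 4.12 (cv2) and the standard library are available. Lean on these libraries where they do the work, as an engineer would, in place of code of your own. Each camera call takes 0.05 s, during which the arm holds its last target. There are 200 camera calls.

## Task

Clear the loose steel chips off the jig's sprung plate: take the scraper from its rest and, with its blade pressed lightly on the plate, wipe from the end away from the chip tray towards the tray until all four chips have dropped into the tray, then put the scraper back across both pillars of its rest. Press enough that the plate gives, but do not push it down onto its stops; the blade's reach is different every time, so feel for the plate. Do not touch the chips with the fingers and leave the other things on the bench alone.

Things in the scene. Friction and masses are not known exactly. Their poses are not given: they have to be found in the camera images.
- jig: Fixed dark iron brake jig, 170 mm along x. Origin on the bench (z 0) under the centre of its sprung plate; z up. The chip tray is fixed to it at its -y end. At the start no chip reaches beyond y = +48 mm, so the strip of plate from y = 50 to 85 mm is free for setting the blade down.
- plate (a joint): How far the sprung plate is pressed down (m): 0 free, 0.012 on its stops. It starts to give at about 1.5 N and then takes 1 N more per mm (about 6.5 N at 5 mm, 12 N at 10.5 mm).
- scraper: Loose scraper, about 0.25 kg. Aluminium bar 140 (x) x 28 (y) x 30 mm high; origin: centre of the bar's underside. On it a wooden handle 80 (x) x 24 (y), z = 30 to 66 mm: grasp from above across y. A steel blade 84 mm wide (x), 4 mm thick, at y = 0, sticks out 10 to 30 mm below the underside: different every time, not measured, firmly clamped.
- rest: Fixed black rest for the scraper, left or right of the jig. Origin: centre of its underside on the bench. Two pillars 16 mm (x) by 48 mm (y), tops 60 mm above the bench, centred at x = -62 and +62 mm; the scraper's bar lies across them, its x along the rest's x, the blade hanging free between them.
- tray (a point): Centre of the chip tray's floor, 6 mm above the bench; axes as the jig's. Inner size 162 mm (x) by 107 mm (y), rim 34 mm above the bench. It begins just under the plate's -y edge, so chips pushed over that edge drop in.
- chip1: steel offcut lying on the jig's plate at the start; origin: centre of its underside. Flat strip 30 x 14 x 5 mm thick, 14 g.
- chip2: steel offcut lying on the jig's plate at the start; origin: centre of its underside. Round slug, diameter 22 mm, 5 mm thick, 14 g.
- chip3: steel offcut lying on the jig's plate at the start; origin: centre of its underside. Strip 24 x 14 x 4 mm with one short end bent up to 11 mm, 14 g.
- chip4: steel offcut lying on the jig's plate at the start; origin: centre of its underside. Square 17 x 17 x 6 mm, 13 g.
- bin: Fixed grey open parts bin, 130 x 100 x 50 mm high, with hardware in it; stands where the rest does not (left or right of the jig, they swap). Origin: centre of its underside.
- bearing: bystander, to be left where it is; origin: centre of its underside. Sealed wheel bearing lying flat, diameter 47 mm, 14 mm high.
- bushing: bystander, to be left where it is; origin: centre of its underside. Bronze flanged bushing standing on its flange, flange diameter 36 mm, 28 mm high.
- bolt: bystander, to be left where it is; origin: centre of its underside. Black caster axle bolt lying along its x, 90 mm long, 20 mm high at the head.
- mallet: bystander, to be left where it is; origin: centre of its underside. Red-handled rubber mallet lying along its x, 280 mm long, 56 mm high, head to its +x.
- jar: bystander, to be left where it is; origin: centre of its underside. Closed jar, diameter 60 mm, 80 mm high.
- caster: bystander, to be left where it is; origin: centre of its underside. Small caster wheel lying flat, diameter 76 mm, 26 mm high.
- plate_mid (a point): Centre of the plate's top, 60 mm above the bench, as it is when not pressed (the point does not move with the plate); axes as the jig's. Plate 148 mm (x) by 170 mm (y). Fences 8 mm high run along y on both x sides, inner faces at x = -66 and +66 mm; both y ends are open.
- scraper_bar (a point): Centre of the underside of the scraper's bar (the same point as its origin). Wipe with the blade's width along the jig's x, the scraper's bar passing over the fences; the blade is narrower than the 132 mm between the fences, so two or more passes side by side are needed.

How it is judged:
On the way, in this order (a step that is already met when the one before it is completed fails the run):
1. the scraper's blade presses the plate down by more than 1.5 mm (over 1 N) on the half away from the tray (scraper more than 30 mm from the plate's centre), for 0.2 s (value of joint plate above 0.0015 m and contact force between scraper and jig above 1 N and y of scraper in the frame of jig above 0.03 m), for 0.2 s.
2. the blade presses the plate down by more than 1.5 mm on the half by the tray (scraper more than 40 mm past the plate's centre), for 0.1 s (value of joint plate above 0.0015 m and contact force between scraper and jig above 1 N and y of scraper in the frame of jig below -0.04 m), for 0.1 s.
At the end, for the whole second after the job is handed in: All four chips lie still inside the chip tray, below its rim, and the scraper lies still on both pillars of its rest: within 15 mm of the rest's centre along the rest's x and y, its underside 55 to 66 mm above the bench, level within 0.12 rad (x of chip1 in the frame of tray between -0.083 and 0.083 m and y of chip1 in the frame of tray between -0.057 and 0.058 m and z of each of chip1, chip2, chip3, chip4 in the frame of tray below 0.034 m and linear speed of each of chip1, chip2, chip3, chip4 below 0.03 m/s and x of chip2 in the frame of tray between -0.083 and 0.083 m and y of chip2 in the frame of tray between -0.057 and 0.058 m and x of chip3 in the frame of tray between -0.083 and 0.083 m and y of chip3 in the frame of tray between -0.057 and 0.058 m and x of chip4 in the frame of tray between -0.083 and 0.083 m and y of chip4 in the frame of tray between -0.057 and 0.058 m and x of scraper in the frame of rest between -0.015 and 0.015 m and y of scraper in the frame of rest between -0.015 and 0.015 m and z of scraper in the frame of rest between 0.055 and 0.066 m and angle between scraper's own z axis and vertical below 0.12 rad and linear speed of scraper below 0.02 m/s); the robot touches nothing.
It fails at once if the plate is pushed down onto its stops (more than 10.5 of its 12 mm) (value of joint plate above 0.0105 m).
It fails at once if the fingers touch a chip (contact force between the fingers and chip1 above 0.5 N or contact force between the fingers and chip2 above 0.5 N or contact force between the fingers and chip3 above 0.5 N or contact force between the fingers and chip4 above 0.5 N).
It fails at once if another thing on the bench is moved by more than 20 mm (distance of any of bearing, bushing, bolt, mallet, jar, caster from where it was at the start of the episode above 0.02 m).
It also fails if it takes over 58 s, if anything falls off the work surface, if the arm or the gripper's body presses on something with over 40 N, if the wrist force passes 120 N, or if a joint passes its speed limit or range.

## Working session

There is one attempt and no reset: what is moved stays moved. The work goes in short steps, each a Python script; the robot and the scene stay as the last script left them, time stands still between calls to the robot, and variables do not carry over. Pictures are saved under pics/ and viewed, at most 10 in all, crops included, and the job is handed in when it is done.

```bash
mkdir -p pics; cat > h.py <<'E'
import numpy as np, cv2
from workcell import r, command_gripper, optics
def cloud(name):
    img,d=optics.get_image(name); m=optics.camera_model(name); K=m["K"]
    v,u=np.mgrid[:480,:640]
    c=np.stack([(u-K[0][2])/K[0][0]*d,(v-K[1][2])/K[1][1]*d,d],-1)
    w=(c-np.array(m["t"]))@np.array(m["R"])
    w[d==0]=np.nan
    return img,d,w
E
python3 - <<'E'
from h import *
for n in("scene","side"):
    i,d,w=cloud(n); cv2.imwrite(f"pics/{n}.png",i[:,:,::-1]); np.savez(f"{n}.npz",i=i,d=d,w=w)
    m=optics.camera_model(n); print(n,-np.array(m["R"]).T@m["t"],m["K"][0][0],(d>0).mean())
print(r.read_state()["time_s"], optics.camera_model("wrist"), r.read_state()["eef_rot"])
E
```

```text
scene [ 1.49513576 -0.46708605  0.8389521 ] 547.3326312977921 0.996201171875
side [ 0.09097293 -0.54879098  0.64811935] 464.01042811123915 0.9960481770833334
0.1 {'K': array([[390.04964325,   0.        , 319.63735978],
       [  0.        , 390.04964325, 236.28066689],
       [  0.        ,   0.        ,   1.        ]]), 'tool_from_camera': array([[ 1.59783483e-04, -9.51971777e-01, -3.06185743e-01,
         7.80051881e-02],
       [ 9.99999903e-01,  2.77975299e-04, -3.42410365e-04,
         2.69251346e-04],
       [ 4.11077078e-04, -3.06185659e-01,  9.51971729e-01,
        -1.17594902e-01],
       [ 0.00000000e+00,  0.00000000e+00,  0.00000000e+00,
         1.00000000e+00]])} [ 2.26438749e-01  9.74025168e-01 -6.36289108e-04 -2.44676672e-04]
```

View pics/scene.png

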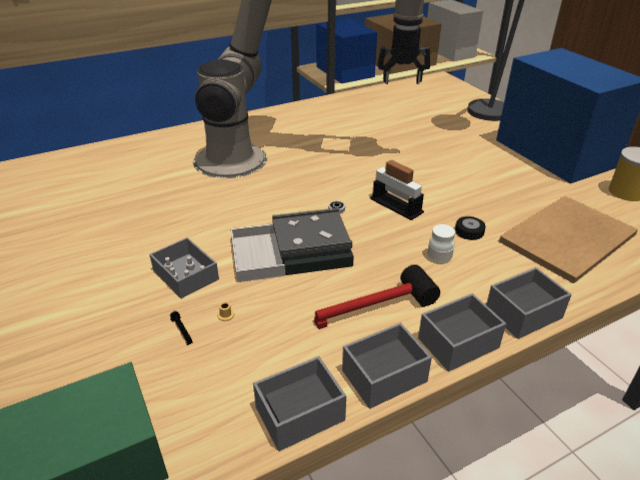

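View pics/side.png

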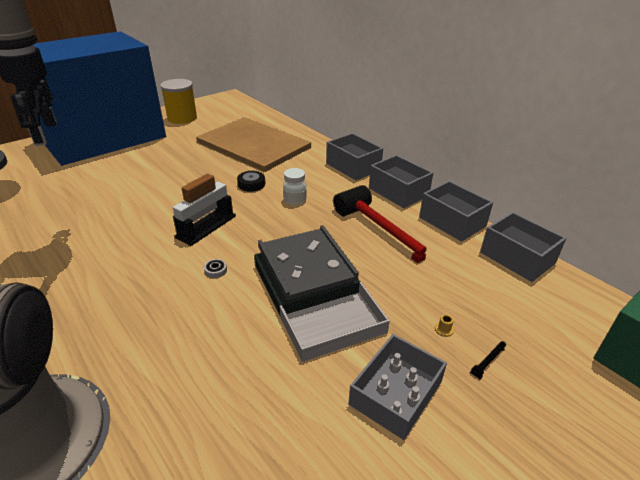

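Both views show the same layout. The jig is at scene (313,240), with the tray on its left (world -y) side. The scraper on its rest is at (398,185), with its brown handle at (399,171). The bin is at (185,267). Next I measure them.

```bash
cat > m.py <<'E'
from h import *
def rect(P):
    (c,s,a)=cv2.minAreaRect(P[:,:2].astype(np.float32)*1000); return np.round(c,1),np.round(s,1),round(a,1)
for n,(bs,bj) in {"scene":((365,150,435,222),(228,200,360,285)),"side":((165,165,245,250),(245,220,395,360))}.items():
    z=np.load(n+".npz"); i,w=z["i"].astype(int),z["w"]
    def sub(b): return i[b[1]:b[3],b[0]:b[2]].reshape(-1,3),w[b[1]:b[3],b[0]:b[2]].reshape(-1,3)
    c,p=sub(bs)
    br=(c[:,0]>c[:,2]+35)&(p[:,2]>0.085); 
    top=br&(p[:,2]>np.nanpercentile(p[br,2],95)-.006)
    print(n,"handle all",br.sum(),rect(p[br]),"top",rect(p[top]),np.percentile(p[br,2],[5,95]))
    al=(c.min(1)>120)&(abs(c[:,0]-c[:,2])<25)&(p[:,2]>0.05)&(p[:,2]<.1)
    print("bar",al.sum(),rect(p[al]),np.percentile(p[al,2],[5,95]))
    blk=(c.max(1)<60)&(p[:,2]>0.01)&(p[:,2]<.07); print("rest",blk.sum(),rect(p[blk]))
    c,p=sub(bj)
    pl=(p[:,2]>.053)&(p[:,2]<.075); print("plate",pl.sum(),rect(p[pl]),np.median(p[pl,2]))
    fl=(p[:,2]>.000)&(p[:,2]<.02)&(c.min(1)>110)&(abs(c[:,0]-c[:,2])<30); print("tray",fl.sum(),rect(p[fl]))
    al=(p[:,2]>.012); print("all jig",rect(p[al]))
E
python3 m.py
```

```text
scene handle all 352 (array([462.6, 310.1]), array([127.2,  32.2]), 19.0) top (array([466.9, 311.6]), array([79.2, 30. ]), 16.6) [0.0967405  0.12704597]
bar 152 (array([467.7, 310.7]), array([137.7,  29.6]), 16.2) [0.08448394 0.09232697]
rest 450 (array([471.2, 310.6]), array([142.5,  53.4]), 17.7)
plate 2851 (array([534.6,  14.3]), array([171.3, 157.9]), 73.2) 0.06008186862735358
tray 1328 (array([ 4.76e+02, -4.00e-01]), array([155.2, 357.8]), 2.4)
all jig (array([477.8,  -2.9]), array([314.8, 279.7]), 73.7)
side handle all 470 (array([469.1, 314.9]), array([125.3,  27.4]), 11.3) top (array([462.3, 313.9]), array([78.3, 25.5]), 14.6) [0.09658852 0.12663099]
bar 152 (array([462.8, 314.5]), array([137.5,  27.6]), 14.7) [0.08725513 0.0910723 ]
rest 702 (array([534.7, 349. ]), array([304. ,  72.4]), 26.7)
plate 4390 (array([532.7,  16.2]), array([175.1, 149.4]), 73.8) 0.05989035037745721
tray 2290 (array([ 488.4, -148.3]), array([177.2, 150.8]), 75.2)
all jig (array([586.9, -78.6]), array([381.1, 328.7]), 73.8)
```

Scraper: centre about (465,312) mm, yaw about 15.5°. Plate: centre about (534,15) mm, jig yaw about -16.5°, and heights and sizes agree with the description. I'll move above the scraper and take one close look.

```bash
cat >> h.py <<'E'
from scipy.spatial.transform import Rotation as Ro
def down(deg):
    a=np.radians(deg); c,s=np.cos(a),np.sin(a)
    return Ro.from_matrix([[c,s,0],[s,-c,0],[0,0,-1]]).as_quat()
def wcloud():
    s=r.read_state(); img,d=optics.get_image("wrist"); m=optics.camera_model("wrist"); K=m["K"]; T=np.array(m["tool_from_camera"])
    v,u=np.mgrid[:480,:640]
    c=np.stack([(u-K[0][2])/K[0][0]*d,(v-K[1][2])/K[1][1]*d,d],-1)
    w=(c@T[:3,:3].T+T[:3,3])@Ro.from_quat(s["eef_rot"]).as_matrix().T+s["eef_pos"]
    w[d==0]=np.nan
    return img,d,w
def rect(P):
    (c,s,a)=cv2.minAreaRect(P[:,:2].astype(np.float32)*1000); return np.round(c,1),np.round(s,1),round(a,1)
E
python3 - <<'E'
from h import *
r.reach([.465,.312,.24],down(195.5))
i,d,w=wcloud(); cv2.imwrite("pics/w1.png",i[:,:,::-1]); np.savez("w1.npz",i=i,d=d,w=w)
c=i.reshape(-1,3).astype(int);p=w.reshape(-1,3)
n=np.hypot(p[:,0]-.465,p[:,1]-.312)<.1
h=n&(p[:,2]>.118)&(p[:,2]<.135)&(c[:,0]>c[:,2]+30); print("handle",h.sum(),rect(p[h]),np.median(p[h,2]))
b=n&(p[:,2]>.084)&(p[:,2]<.096)&(c.min(1)>90)&(abs(c[:,0]-c[:,2])<25); print("bar",b.sum(),rect(p[b]),np.median(p[b,2]))
pl=(p[:,2]>.053)&(p[:,2]<.075)&(p[:,1]<.15); print(pl.sum(),rect(p[pl]) if pl.sum()>50 else "")
s=r.read_state(); print(s["time_s"],s["eef_pos"],s["contact_force"],r.tip_extent)
E
```

```text
handle 4250 (array([464.2, 314.7]), array([78.2, 23.7]), 15.2) 0.12575315946299773
bar 1391 (array([465.6, 315.7]), array([136. ,  26.9]), 14.8) 0.08990904379923856
7230 (array([549.1,  93.9]), array([156.9,  53.2]), 3.0)
1.2917 [0.4643044  0.31271705 0.24004057] [-0.23018106  0.18790768 -0.70842063] 0.025
```

View pics/w1.png

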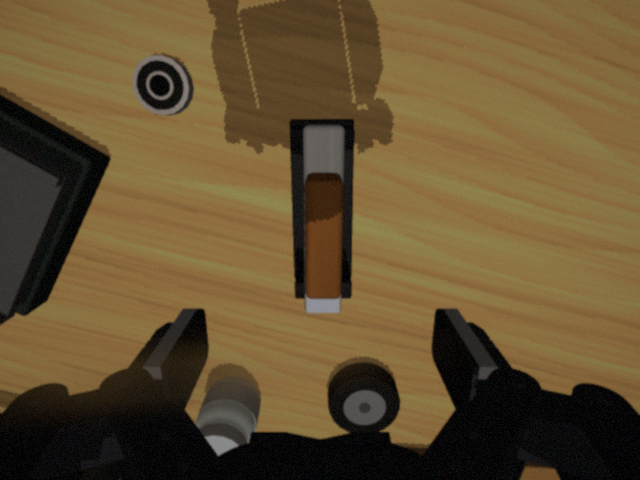

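The wrist view shows the scraper centred at about (323,215), aligned with the tool and with the fingers straddling it. I grasp it, check the rest's centre from the same cloud, lift, then move over the free end of the plate.

```bash
cat > job.py <<'E'
from h import *
J=np.array([.534,.015]); a=np.radians(-16.5); ex=np.array([np.cos(a),np.sin(a)]); ey=np.array([-np.sin(a),np.cos(a)])
Q=down(180-16.5)
def jp(x,y,z): return [*(J+x*ex+y*ey),z]
def st():
    s=r.read_state(); d=s["eef_pos"][:2]-J
    print("t%.2f jig(%.1f,%.1f) z%.2f F"%(s["time_s"],*(1000*np.array([d@ex,d@ey])),1000*s["eef_pos"][2]),np.round(s["contact_force"],2),"w%.4f"%s["grip_width"],round(s["grip_force"],1)); return s
E
python3 - <<'E'
from job import *
z=np.load("w1.npz"); c=z["i"].reshape(-1,3).astype(int);p=z["w"].reshape(-1,3)
k=(np.hypot(p[:,0]-.465,p[:,1]-.314)<.1)&(p[:,2]>.056)&(p[:,2]<.064)&(c.max(1)<70); print("rest",k.sum(),rect(p[k]))
q=down(195)
r.reach([.465,.3145,.16],q)
r.move_straight([.465,.3145,.118],speed=.08)
command_gripper(.0,100); st()
r.move_straight([.465,.3145,.20],speed=.15); st()
r.reach(jp(22,66,.20),Q); st()
E
```

```text
rest 814 (array([466.8, 315.1]), array([138.7,  47.4]), 16.2)
t2.98 jig(-151.1,267.8) z118.40 F [0.15 0.11 3.79] w0.0222 98.3
t3.67 jig(-151.7,267.1) z198.88 F [-0.42 -0.1  -2.2 ] w0.0226 97.9Traceback (most recent call last):
  File "<stdin>", line 9, in <module>
workcell.PlanningError: the arm cannot take that pose within its joint ranges
```

```bash
python3 - <<'E'
from job import *
print(np.round(r.read_state()["joint_positions"],2))
for o in (163.5,-16.5):
  for y in(66,55,0,-86):
    for x in (22,-22):
      for z in (.2,.135):
        k=r.solve_ik(jp(x/1000,y/1000,z),down(o)); print(o,x,y,z,None if k is None else np.round(k,2))
E
```

```text
[ 0.46  0.46  1.51 -0.    1.18 -1.37]
163.5 22 66 0.2 [-0.01  0.49  1.46 -0.    1.2  -1.29]
163.5 22 66 0.135 [-0.01  0.56  1.54 -0.    1.05 -1.29]
163.5 -22 66 0.2 [ 0.02  0.42  1.57 -0.    1.15 -1.27]
163.5 -22 66 0.135 [ 0.02  0.49  1.65 -0.    1.   -1.27]
163.5 22 55 0.2 [-0.03  0.48  1.47 -0.    1.19 -1.31]
163.5 22 55 0.135 [-0.03  0.55  1.55 -0.    1.04 -1.31]
163.5 -22 55 0.2 [-0.    0.41  1.59 -0.    1.15 -1.29]
163.5 -22 55 0.135 [-0.    0.49  1.67 -0.    0.99 -1.29]
163.5 22 0 0.2 [-0.12  0.45  1.53 -0.    1.17 -1.41]
163.5 22 0 0.135 [-0.12  0.52  1.6  -0.    1.02 -1.41]
163.5 -22 0 0.2 [-0.11  0.37  1.64 -0.    1.13 -1.39]
163.5 -22 0 0.135 [-0.11  0.45  1.72 -0.    0.97 -1.39]
163.5 22 -86 0.2 [-0.28  0.41  1.58 -0.    1.15 -1.56]
163.5 22 -86 0.135 [-0.28  0.49  1.66 -0.    0.99 -1.56]
163.5 -22 -86 0.2 [-0.28  0.34  1.7  -0.    1.11 -1.56]
163.5 -22 -86 0.135 [-0.28  0.42  1.78 -0.    0.94 -1.56]
-16.5 22 66 0.2 [-0.01  0.49  1.46 -0.    1.2   1.85]
-16.5 22 66 0.135 [-0.01  0.56  1.54 -0.    1.05  1.85]
-16.5 -22 66 0.2 [ 0.02  0.42  1.57 -0.    1.15  1.87]
-16.5 -22 66 0.135 [ 0.02  0.49  1.65 -0.    1.    1.87]
-16.5 22 55 0.2 [-0.03  0.48  1.47 -0.    1.19  1.83]
-16.5 22 55 0.135 [-0.03  0.55  1.55 -0.    1.04  1.83]
-16.5 -22 55 0.2 [-0.    0.41  1.59 -0.    1.15  1.85]
-16.5 -22 55 0.135 [-0.    0.49  1.67 -0.    0.99  1.85]
-16.5 22 0 0.2 [-0.12  0.45  1.53 -0.    1.17  1.74]
-16.5 22 0 0.135 [-0.12  0.52  1.6  -0.    1.02  1.74]
-16.5 -22 0 0.2 [-0.11  0.37  1.64 -0.    1.13  1.75]
-16.5 -22 0 0.135 [-0.11  0.45  1.72 -0.    0.97  1.75]
-16.5 22 -86 0.2 [-0.28  0.41  1.58 -0.    1.15  1.58]
-16.5 22 -86 0.135 [-0.28  0.49  1.66 -0.    0.99  1.58]
-16.5 -22 -86 0.2 [-0.28  0.34  1.7  -0.    1.11  1.58]
-16.5 -22 -86 0.135 [-0.28  0.42  1.78 -0.    0.94  1.58]
```

That was my unit slip: I passed mm where the helper takes metres. The poses are all reachable. I fix that and feel for the plate.

```bash
sed -i 's/def jp.*/def jp(x,y,z): return [*(J+x\/1000*ex+y\/1000*ey),z]/' job.py; python3 - <<'E'
from job import *
r.reach(jp(22,66,.20),Q)
r.move_straight(jp(22,66,.155),speed=.12); r.hold(.2); st()
print(r.move_straight(jp(22,66,.122),speed=.015,max_force=2.5)); s=st()
r.hold(.3); st()
i,d=optics.get_image("scene"); cv2.imwrite("pics/s2.png",cv2.resize(i[170:300,210:420,::-1],None,fx=3.6,fy=3.6))
E
```

```text
t5.43 jig(22.4,66.3) z156.02 F [-0.33  0.12 -3.16] w0.0224 98.0
True
t6.47 jig(21.9,66.0) z142.40 F [ 0.3  -0.59  0.63] w0.0222 98.4
t6.77 jig(21.6,65.9) z142.20 F [ 2.03 -0.15  1.01] w0.0225 98.4
```

View pics/s2.png

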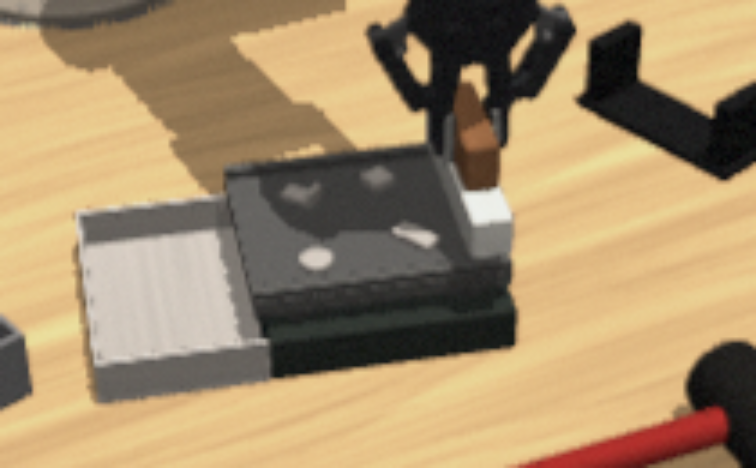

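The blade is down on the strip at +y, square to the plate, with all four chips ahead of it at crop (300,190), (378,178), (415,235), (316,259). I press a little further and use averaged forces to set the depth.

```bash
cat >> job.py <<'E'
def mf(n=8):
    L=[]
    for _ in range(n): r.hold(.03); L.append(r.read_state()["contact_force"][2])
    return np.mean(L),np.std(L)
E
python3 - <<'E'
from job import *
print(mf()); 
for z in (.1405,.139): r.move_straight(jp(22,66,z),speed=.02); print(z,mf()); st()
E
```

```text
(np.float64(0.7427218273932307), np.float64(0.5295546374064602))
0.1405 (np.float64(2.357898435120675), np.float64(0.3806829544932776))
t7.60 jig(21.6,65.8) z140.35 F [-2.02 -0.4   1.93] w0.0227 98.8
0.139 (np.float64(3.820346446316344), np.float64(0.39295670944948824))
t8.12 jig(21.8,65.9) z138.95 F [-2.79 -0.33  4.18] w0.0229 99.0
```

```bash
python3 - <<'E'
from job import *
Z=.1397
for y in (30,-10,-50,-70,-87):
    r.move_straight(jp(22,y,Z),speed=.06); st()
r.hold(.2); print(mf(4))
r.move_straight(jp(22,-87,.175),speed=.1)
i,d=optics.get_image("scene"); cv2.imwrite("pics/s3.png",cv2.resize(i[170:300,210:420,::-1],None,fx=3.6,fy=3.6)); st()
E
```

```text
t8.87 jig(22.4,28.9) z139.75 F [ 0.77 -3.57  2.39] w0.0229 98.9
t9.68 jig(21.9,-10.9) z139.57 F [-0.61 -1.93  2.64] w0.0226 98.9
t10.50 jig(22.1,-50.9) z139.68 F [-0.19 -3.54  2.06] w0.0228 98.9
t10.98 jig(22.0,-70.9) z139.68 F [-1.05 -2.41  3.14] w0.0224 98.9
t11.42 jig(21.3,-87.7) z138.86 F [-0.11  0.22 -2.62] w0.0231 98.1
(np.float64(-4.3250806270996485), np.float64(0.3260617440058123))
t12.30 jig(21.7,-86.8) z174.55 F [-1.55  0.14 -2.9 ] w0.0223 98.4
```

View pics/s3.png

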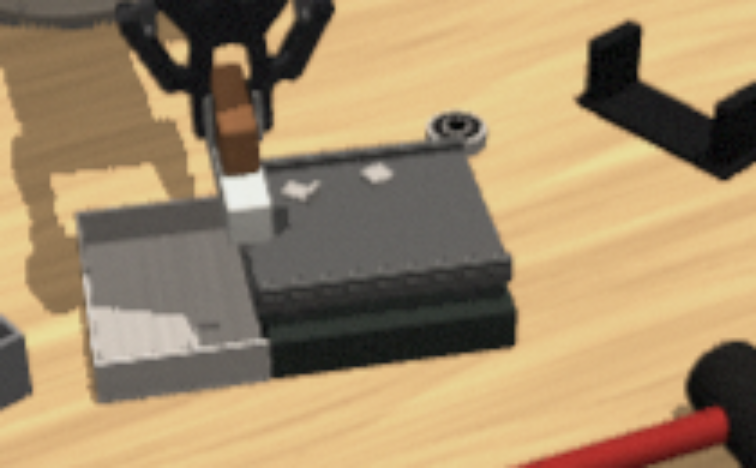

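The first pass dropped two chips. The other two are still on the -x side, at crop (300,190) and (378,172). Second pass at x = -22 mm.

```bash
python3 - <<'E'
from job import *
Z=.1397
r.move_straight(jp(-22,66,.175),speed=.2)
r.move_straight(jp(-22,66,.147),speed=.08)
r.move_straight(jp(-22,66,Z),speed=.02); print(mf()); st()
for y in (30,-10,-50,-70,-86.5):
    r.move_straight(jp(-22,y,Z),speed=.06); st()
r.move_straight(jp(-22,-86.5,.19),speed=.1)
r.move_straight(jp(-22,60,.22),speed=.25)
for n in ("scene","side"):
    i,d=optics.get_image(n); i=i[170:300,210:420] if n=="scene" else i[210:360,230:410]; cv2.imwrite(f"pics/{n}4.png",cv2.resize(i[:,:,::-1],None,fx=3.3,fy=3.3))
st()
E
python3 -c "
import cv2,numpy as np
a=cv2.imread('pics/scene4.png');b=cv2.imread('pics/side4.png')
h=max(a.shape[0],b.shape[0]);f=lambda m:cv2.copyMakeBorder(m,0,h-m.shape[0],0,0,0)
m=np.hstack([f(a),f(b)]);cv2.imwrite('pics/c4.png',cv2.resize(m,(800,int(h*800/m.shape[1]))))"
```

```text
(np.float64(3.1522564432375835), np.float64(0.1825671605895415))
t14.53 jig(-21.5,66.1) z140.07 F [ 2.18 -0.54  2.99] w0.0229 99.0
t15.28 jig(-22.3,29.0) z139.52 F [-0.92 -2.47  3.82] w0.0228 99.4
t16.10 jig(-22.0,-10.9) z139.66 F [-0.59 -2.7   4.01] w0.0225 99.3
t16.92 jig(-22.0,-50.8) z139.67 F [-1.42 -3.36  3.27] w0.0226 99.3
t17.40 jig(-22.0,-70.8) z139.69 F [-0.56 -2.41  3.31] w0.0224 99.3
t17.82 jig(-22.5,-87.5) z139.09 F [-0.21 -3.8  -1.08] w0.0224 98.6
t19.32 jig(-22.2,58.5) z219.33 F [-1.17 -0.47 -3.19] w0.0226 98.6
```

View pics/c4.png

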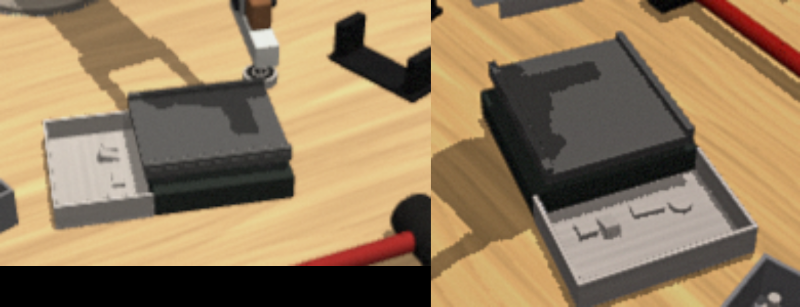

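The plate is clear, and all four chips show in the tray (side view, about (585,232), (610,228), (648,210), (682,208)). Now the scraper goes back on its rest.

```bash
python3 - <<'E'
from job import *
q=down(195.2); X=[.4655,.3148]
r.reach([*X,.20],q)
r.move_straight([*X,.128],speed=.1); r.hold(.2)
print(r.move_straight([*X,.1165],speed=.015,max_force=3)); st()
command_gripper(.085); st()
r.move_straight([*X,.24],speed=.15); r.hold(.2)
i,d,w=wcloud(); cv2.imwrite("pics/w5.png",i[:,:,::-1])
c=i.reshape(-1,3).astype(int);p=w.reshape(-1,3)
n=np.hypot(p[:,0]-.465,p[:,1]-.312)<.1
h=n&(p[:,2]>.118)&(p[:,2]<.135)&(c[:,0]>c[:,2]+30); print("handle",rect(p[h]),np.percentile(p[h,2],[5,50,95]))
b=n&(p[:,2]>.084)&(p[:,2]<.096)&(c.min(1)>90)&(abs(c[:,0]-c[:,2])<25); print("bar",rect(p[b]),np.percentile(p[b,2],[5,50,95]))
st()
E
```

```text
True
t21.98 jig(-151.0,267.9) z118.38 F [-0.84  0.29  3.98] w0.0227 99.5
t22.61 jig(-151.6,267.4) z117.32 F [ 0.12 -0.12 -0.37] w0.0853 0.0
handle (array([464.7, 314.6]), array([78.4, 23.6]), 15.3) [0.12385775 0.1257779  0.12696451]
bar (array([466.3, 314.4]), array([136.7,  26.7]), 16.1) [0.08879971 0.08993807 0.09105254]
t23.82 jig(-151.0,267.8) z239.23 F [-0.33  0.41 -0.26] w0.0850 0.0
```

View pics/w5.png

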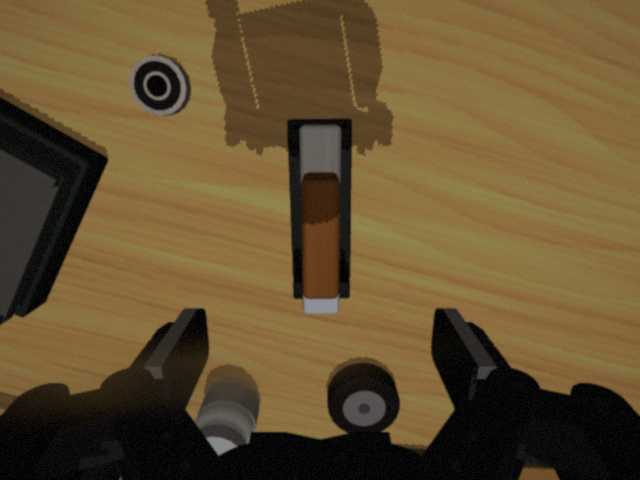

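The scraper lies level across both pillars at (321,215), where it started. The bar top is at 90 mm and the gripper is clear, so I hand in.

```bash
python3 -c "
from workcell import r
print(r.finish_job())"
```

```text
the job is handed in; nothing more can be done
None
```

The job is handed in, about 24 s into the 58 s limit: all four chips were wiped into the tray and the scraper is back level on its rest. The judge's result was not shown.

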